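# Set out the bar blanks on their stands

### The arm

A 6-joint arm with a two-finger parallel gripper is mounted at the origin on the work surface. World frame = base frame: x ahead of the robot, y to its left, z up, the work surface at z = 0. Lengths are in m, angles in rad, forces in N, time in s.
With the tool pointing down it reaches from about 0.3 to 1 m from the base axis. Payload 5.1 kg.
Tool frame: the origin (TCP) lies on the centre line of the jaws, within the pads' length; the fingertips stand 11 mm ahead of it and the grasp point (between the pads) lies 8 mm behind it; z points along the fingers, y is the direction in which the jaws open and shut (so a half turn about z gives the same grasp; the last joint's range is limited). The gripper opens to 95 mm and grips with 3 to 60 N. Pads are 20 mm wide; open, the fingers measure 119 mm over their backs; the gripper's body (75 mm by 180 mm) begins 59 mm behind the grasp point.
Start: joints at [-1.232, 0.124, 1.65, -0, 1.367, -0.083], TCP at [0.266, -0.593, 0.226] pointing down, gripper open.
Joint ranges: [-2.61, 2.61], [-1.02, 2.33], [0.03, 2.71], [-1.35, 4.49], [0.32, 2.68], [-2.91, 2.91]. Speed limits (rad/s): [2.57, 2.57, 3.14, 3.14, 3.14, 3.14].

### API

Orientations are given as a unit quaternion [x, y, z, w].
In Python, from rig import r gives the robot as it stands.
- The arm moves only by the tool send_rows, never from a script. Its argument "commands" is a list of rows, each a list of 6 numbers: the shift along the tool's x, y, z in m, then the turn, a rotation vector about the tool's x, y, z in rad. A call has 1 to 12 rows; each row is the pose to reach, as a shift and turn from the pose measured when the call began, along the tool's axes at that moment; what a row does not reach only later rows make up. A row lasts 1/8 s, in which the tool goes at most 62.5 mm and 10.7 degrees, less where a joint would pass 70% of its speed; a pose out of reach is approached as far as the arm can. A call with a gripper value outside its range is refused whole. "gripper" is the gripper command: -1 is shut, 1 is fully open, values between are in proportion, set as the call begins (left out, the last holds). The fingers move at their own pace and stop on an object; "grip_force" is the grip in N (left out, the last holds). Time passes only in rows, so rows that repeat a pose let the fingers close. It gives the time, the measured TCP pose, the force and the opening at its end, in the units of the state.
- r.sense(): the state, without advancing time (a new reading comes with each control period).
- r.camera(name): name is "scene" or "side" or "wrist"; returns a dict with "img" (400x640x3 uint8, red, green, blue), "range_z" (400x640 float32, m along the optical axis (not along the pixel's ray), 0 where there is no reading), "vfov" (degrees; the focal length in pixels is half the picture's height over the tangent of half this angle, whatever the lens; pixels are square), "cx", "cy" (the principal point, pixels), "origin" and "rotation" of the camera in the world. Camera axes: x right, y up, looking along -z (the intrinsics and any distortion apply to the point x, -y, -z); pixel columns grow to the right and rows downward; lengths in m; the calibration is good to about 2 mm. A picture is of the moment at which its call begins.
- r.finish_job(): hands the job in, once; it reports no verdict.
The state is a dict: "clock": time; "joint_positions": joint angles; "qvel": joint speeds; "effort": joint torques, N m; "tool_pos": TCP position; "ee_rot": TCP orientation; "contact_force": force on the tool from outside, world axes, zero at the start; "torque": the same for the moment, N m; "width": finger opening in m.
Only numpy, scipy, OpenCV 4.12 (cv2) and the standard library are available. Lean on these libraries where they do the work, as an engineer would, in place of code of your own. Each camera call takes 0.05 s, during which the arm holds its last target. There are 200 camera calls.

### The job

Set out the bench for the next filing lesson: take the four sawn steel bar blanks (hexagonal, square, round and flat) and stand each one upright in the rimmed pocket that has its own outline, so that it rests flat on the wood inside the rim. Do not knock any blank over, and leave the file and the tin where they are.

Things in the scene. Friction and masses are not known exactly. Their poses are not given: they have to be found in the camera images.
- hex_blank_center (a point): Sawn dark steel bar blank of hexagonal section, 44 mm across flats (51 mm across corners), 45 mm tall, about 0.6 kg. Stands on end on the bench. Origin at the centre of the blank, 22.5 mm above its lower end; its z axis points up along the bar. Two opposite flats face along its x axis; the other flats follow every 60 degrees.
- square_blank_center (a point): Sawn dark steel bar blank of square section, 34 x 34 mm, 45 mm tall, about 0.4 kg. Stands on end on the bench. Origin at the centre of the blank, 22.5 mm above its lower end; its z axis points up along the bar. Its side faces look along its x and y axes.
- round_blank_center (a point): Sawn dark steel bar blank of round section, 28 mm diameter, 45 mm tall, about 0.2 kg. Stands on end on the bench. Origin at the centre of the blank, 22.5 mm above its lower end; its z axis points up along the bar. 
- flat_blank_center (a point): Sawn dark steel bar blank of flat (oblong) section, 56 mm long by 20 mm wide, 45 mm tall, about 0.4 kg. Stands on end on the bench. Origin at the centre of the blank, 22.5 mm above its lower end; its z axis points up along the bar. The 56 mm side runs along its x axis, the 20 mm side along y.
- hex_stand: Stand for the hexagonal blank. Fixed to the bench. A round wooden disc 92 mm across and 4 mm thick, with a dark metal rim strip on it, 5 mm wide and standing 4 mm above the disc (8 mm above the bench), that encloses a pocket with the wooden disc as its floor. Origin at the centre of the disc's underside, on the bench, z up; the pocket is centred on it. The pocket is a hexagon 56 mm across flats, with two flats facing along the x axis of the stand.
- square_stand: Stand for the square blank. Fixed to the bench. A round wooden disc 92 mm across and 4 mm thick, with a dark metal rim strip on it, 5 mm wide and standing 4 mm above the disc (8 mm above the bench), that encloses a pocket with the wooden disc as its floor. Origin at the centre of the disc's underside, on the bench, z up; the pocket is centred on it. The pocket is a square of 46 x 46 mm, its sides square to the x and y axes of the stand.
- round_stand: Stand for the round blank. Fixed to the bench. A round wooden disc 92 mm across and 4 mm thick, with a dark metal rim strip on it, 5 mm wide and standing 4 mm above the disc (8 mm above the bench), that encloses a pocket with the wooden disc as its floor. Origin at the centre of the disc's underside, on the bench, z up; the pocket is centred on it. The pocket is a circle of 40 mm diameter.
- flat_stand: Stand for the flat blank. Fixed to the bench. A round wooden disc 92 mm across and 4 mm thick, with a dark metal rim strip on it, 5 mm wide and standing 4 mm above the disc (8 mm above the bench), that encloses a pocket with the wooden disc as its floor. Origin at the centre of the disc's underside, on the bench, z up; the pocket is centred on it. The pocket is an oblong, 68 mm along the x axis of the stand and 32 mm along y.
- bench_file: Bystander: a loose file lying on the bench among the blanks and stands, 240 mm long along its x axis, wooden handle (24 mm thick) towards its -x end, blade 20 mm wide. Origin on the bench under its middle.
- tin: Bystander: an open aluminium tin, about 62 mm across and 60 mm high, loose, standing among the blanks and stands. Origin at the centre of its underside.
Things that resemble listed ones, but are neither listed nor needed, are in the scene too. What is shaped like the part that bears square_blank_center but turquoise is not meant. What is shaped like the hex_stand but turquoise is not meant.

How it is judged:
By the outcome, as a careful person would: the job done as asked, in the order asked, and still so for the second after the job is handed in, with the robot touching nothing.
It also fails if it takes over 122 s, if anything falls off the work surface, if the arm or the gripper's body presses on something with over 40 N, if the wrist force passes 120 N, or if a joint passes its speed limit or range.

## Working session

There is one attempt and no reset: what is moved stays moved. The work goes in short steps, Python scripts to look and compute and a tool call to move; the robot and the scene stay as the last step left them, time stands still between calls to the robot, and variables do not carry over. Pictures are saved under pics/ and viewed, about 12 in all and at most 16, crops included, and the job is handed in when it is done.

Besides the shell and the picture viewer there is one more tool, called after "Request:" by a JSON object that holds its "method" and its "body", one argument or row to a line. send_rows: Moves the arm, as the interface text tells. Its arguments: {"type":"object","properties":{"commands":{"type":"array","items":{"type":"array","items":{"type":"number"}}},"gripper":{"type":"number"},"grip_force":{"type":"number"}},"required":["commands"]}

```bash
mkdir -p pics; ls
cat > h.py <<'E'
from rig import r
import numpy as np, cv2
from scipy.spatial.transform import Rotation as R
def cam(n):
    c=r.camera(n); c['f']=200/np.tan(np.radians(c['vfov'])/2); return c
def save(c,n): cv2.imwrite('pics/'+n,cv2.cvtColor(c['img'],cv2.COLOR_RGB2BGR))
def Rm(c):
    a=np.array(c['rotation']); return a if a.shape==(3,3) else R.from_quat(a).as_matrix()
E
python3 - <<'E'
from h import *
print(r.sense())
for n in ['scene','side','wrist']:
    c=cam(n); save(c,n+'0.png'); print(n,{k:v for k,v in c.items() if k not in('img','range_z')})
E
```

```text
pics
{'clock': 0.0, 'joint_positions': array([-1.23159664e+00,  1.24520894e-01,  1.65166348e+00, -1.97056481e-05,
        1.36748170e+00, -8.26238736e-02]), 'qvel': array([-0.00030802,  0.00019504,  0.00069388, -0.00124414, -0.00035775,
       -0.00079445]), 'effort': array([ 1.84204786e-03, -4.17599273e+01, -3.59929276e+01,  7.74964155e-02,
        4.91085753e-02, -1.53987717e-04]), 'tool_pos': array([ 0.26587573, -0.59246361,  0.22438302]), 'ee_rot': array([ 9.77839495e-01,  2.09353404e-01, -1.42201233e-04, -1.02695527e-03]), 'contact_force': array([-0.25369419, -0.25545653, -1.21778431]), 'torque': array([ 5.01778647e-04,  3.11640299e-02, -7.88997756e-05]), 'width': 0.09522576083543523}
scene {'vfov': 52.94390047559497, 'cx': 319.9093002542594, 'cy': 198.88475729509406, 'origin': array([ 1.01348283, -0.00727586,  0.99417987]), 'rotation': array([0.18622143, 0.18717383, 0.70260328, 0.66078451]), 'f': np.float64(401.6302173005639)}
side {'vfov': 54.26437115921519, 'cx': 323.52517375942716, 'cy': 197.06744959119936, 'origin': array([0.2219483 , 0.75915935, 0.81910753]), 'rotation': array([-0.06055581,  0.39256762,  0.90978272, -0.12049506]), 'f': np.float64(390.2934777199803)}
wrist {'vfov': 62.2258545593262, 'cx': 320.55695775729475, 'cy': 198.8337359223432, 'origin': array([ 0.32837309, -0.56487117,  0.3833168 ]), 'rotation': array([-0.10228229,  0.06775608, -0.53958297,  0.83294518]), 'f': np.float64(331.37472318770045)}
```

View pics/scene0.png

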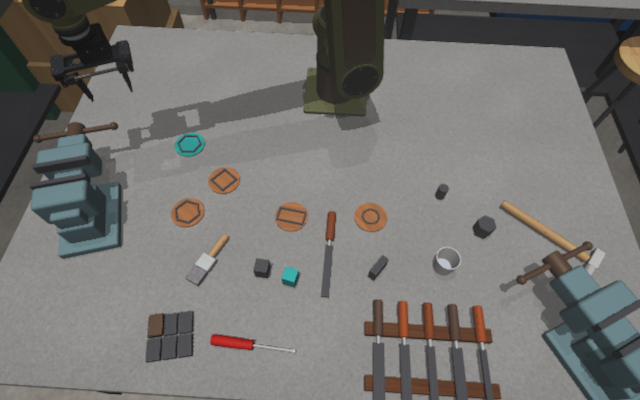

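View pics/side0.png

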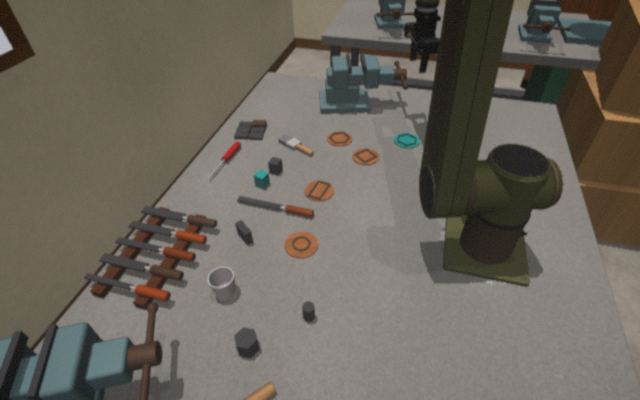

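The scene view shows these features, as pixel positions:
- **Stands:** hex at about (188,212), square (224,180), flat (291,217), round (371,217).
- **Blanks:** round (442,191), hex (485,227), flat (378,267), square (262,268).
- **Turquoise decoys:** (189,145) and (290,276).
- **Bystanders:** tin at (447,261), loose file at (329,250).

The side view agrees with this layout. Next come coarse positions.

```bash
cat >> h.py <<'E'
def ray(c,uv,z):
    uv=np.atleast_2d(np.asarray(uv,float))
    d=np.c_[(uv[:,0]-c['cx'])/c['f'],-(uv[:,1]-c['cy'])/c['f'],-np.ones(len(uv))]@Rm(c).T
    o=np.array(c['origin']); return o+d*((z-o[2])/d[:,2])[:,None]
def cloud(c):
    v,u=np.mgrid[0:400,0:640]; Z=c['range_z']
    p=np.stack([(u-c['cx'])/c['f']*Z,-(v-c['cy'])/c['f']*Z,-Z],-1)
    return p@Rm(c).T+np.array(c['origin'])
def blobs(mask,lo,hi):
    n,l,s,ce=cv2.connectedComponentsWithStats(mask.astype(np.uint8))
    return [(l==i) for i in range(1,n) if lo<=s[i,4]<=hi]
E
python3 - <<'E'
from h import *
for n in ['scene','side']:
    c=cam(n); P=cloud(c); hsv=cv2.cvtColor(c['img'],cv2.COLOR_RGB2HSV)
    ok=(c['range_z']>0)
    b=ok&(abs(P[...,2])<.02)
    print(n,'bench z',np.median(P[b][:,2]))
    top=ok&(P[...,2]>.034)&(P[...,2]<.054)&(hsv[...,2]<110)
    for m in blobs(top,15,400):
        q=P[m]; 
        if .3<np.hypot(*q[:,:2].mean(0))<.95: print(' top',m.sum(),q.mean(0).round(3),np.ptp(q[:,:2],axis=0).round(3), np.argwhere(m).mean(0).round()[::-1])
    org=(hsv[...,0]<18)&(hsv[...,1]>130)&(hsv[...,2]>90)
    org=cv2.morphologyEx(org.astype(np.uint8),cv2.MORPH_CLOSE,np.ones((7,7)))
    for m in blobs(org,200,2000):
        ct,_=cv2.findContours(m.astype(np.uint8),0,2); e=cv2.fitEllipse(ct[0]); q=ray(c,[e[0]],.004)[0]
        w=ray(c,ct[0][:,0],.004)
        print(' disc',m.sum(),np.round(e[0]),q.round(4),np.ptp(w[:,:2],axis=0).round(3), 'depth',P[m].mean(0).round(4))
E
```

```text
scene bench z -0.00027435557940042044
 top 77 [0.394 0.316 0.043] [0.026 0.026] [443. 188.]
 top 280 [ 0.571 -0.614  0.044] [0.148 0.085] [ 93. 226.]
 top 237 [0.499 0.421 0.044] [0.046 0.044] [486. 224.]
 top 169 [0.634 0.131 0.044] [0.053 0.046] [378. 265.]
 top 52 [0.628 0.288 0.044] [0.034 0.043] [441. 266.]
 top 35 [0.609 0.329 0.044] [0.026 0.007] [456. 260.]
 top 181 [ 0.654 -0.162  0.044] [0.037 0.035] [261. 266.]
 top 299 [0.762 0.128 0.039] [0.081 0.022] [377. 317.]
 top 51 [0.746 0.24  0.037] [0.052 0.006] [424. 313.]
 top 318 [0.763 0.307 0.039] [0.082 0.022] [454. 322.]
 top 17 [0.787 0.24  0.036] [0.016 0.006] [426. 331.]
 disc 959 [259.   1.] [-0.4808 -0.3251  0.004 ] [0.071 0.471] depth [-1.4157 -0.4672 -0.6317]
 disc 599 [224. 180.] [ 0.3828 -0.3121  0.004 ] [0.086 0.086] depth [ 0.3838 -0.3115  0.0063]
 disc 696 [187. 212.] [ 0.4956 -0.394   0.004 ] [0.087 0.088] depth [ 0.4972 -0.3927  0.0073]
 disc 645 [291. 217.] [ 0.4906 -0.103   0.004 ] [0.087 0.085] depth [ 0.4906 -0.103   0.0044]
 disc 675 [370. 217.] [0.4768 0.117  0.004 ] [0.084 0.084] depth [0.4792 0.1163 
[... 1094 characters left out ...]
308.]
 top 398 [0.497 0.427 0.043] [0.05  0.046] [245. 339.]
 disc 620 [611.  98.] [-0.5122 -0.9381  0.004 ] [0.136 0.432] depth [-0.5726 -1.0878 -0.0865]
 disc 283 [365. 156.] [ 0.3817 -0.3066  0.004 ] [0.083 0.08 ] depth [ 0.382  -0.3075  0.0026]
 disc 371 [319. 191.] [ 0.488  -0.0987  0.004 ] [0.086 0.077] depth [ 0.488  -0.0978  0.0048]
 disc 239 [621. 188.] [-0.4074 -0.3416  0.004 ] [0.149 0.03 ] depth [-0.717  -0.9143 -0.4209]
 disc 608 [183. 246.] [0.7839 0.2071 0.004 ] [0.088 0.141] depth [0.7674 0.2211 0.034 ]
 disc 628 [301. 244.] [0.475  0.1212 0.004 ] [0.086 0.086] depth [0.4737 0.1252 0.0094]
 disc 380 [151. 291.] [0.7864 0.3553 0.004 ] [0.087 0.068] depth [0.7628 0.3721 0.0396]
```

```bash
cat >> h.py <<'E'
def go(x,y,z,yaw):
    "shift+rotvec from the present pose to tool down with jaw (tool y) axis at yaw (mod pi, nearest)"
    s=r.sense(); A=R.from_quat(s['ee_rot']); M=A.as_matrix()
    ty=np.arctan2(M[1,1],M[0,1]); d=(yaw-ty+np.pi/2)%np.pi-np.pi/2
    def pose(a): 
        yv=np.array([np.cos(a),np.sin(a),0]); zv=np.array([0,0,-1.]); return R.from_matrix(np.c_[np.cross(yv,zv),yv,zv])
    sh=M.T@(np.array([x,y,z])-s['tool_pos']); rv=(A.inv()*pose(ty+d)).as_rotvec()
    print('row',sh.round(4),rv.round(4),'| yaw now %.3f d %.3f j6 %.2f'%(ty,d,s['joint_positions'][5]), 'rows>=%d'%np.ceil(max(np.linalg.norm(sh)/.0625,np.linalg.norm(rv)/.186)))
E
python3 - <<'E'
from h import *
s=r.sense();M=R.from_quat(s['ee_rot']).as_matrix();c=r.camera('wrist');c['f']=200/np.tan(np.radians(c['vfov'])/2)
print(M.T@(np.array(c['origin'])-s['tool_pos'])); print(ray(c,[[320,199],[0,0],[640,0],[0,400],[640,400]],0)-s['tool_pos']); print(M)
print(M.T@Rm(c))
# view right: camera axis over (.51,-.26)
go(.46,-.27,.26,-0.0-np.pi/2)
E
```

```text
[ 6.83308761e-02  5.96187428e-05 -1.58761241e-01]
[[-0.02628518 -0.01050869 -0.22507687]
 [ 0.03242885  0.38006604 -0.22507687]
 [ 0.30349462 -0.22637527 -0.22507687]
 [-0.47816439  0.28235307 -0.22507687]
 [-0.10838486 -0.54021698 -0.22507687]]
[[ 9.12346371e-01  4.09419100e-01 -3.15944913e-04]
 [ 4.09419214e-01 -9.12345938e-01  8.92274021e-04]
 [ 7.70629687e-05 -9.43416883e-04 -9.99999552e-01]]
[[-9.87767461e-04  9.69862897e-01  2.43649307e-01]
 [ 9.99999282e-01  7.92542455e-04  8.99281155e-04]
 [ 6.79077006e-04  2.43650021e-01 -9.69862983e-01]]
row [ 0.3091 -0.2151 -0.0346] [-8.000e-04  1.000e-04  4.218e-01] | yaw now -1.149 d -0.422 j6 -0.08 rows>=7
```

View pics/wrist0.png

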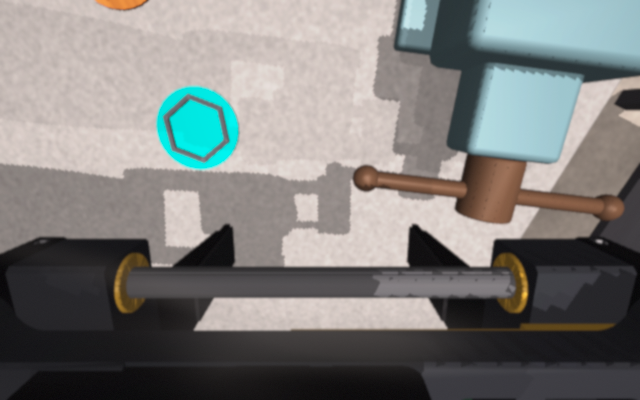

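The wrist view shows only the turquoise decoy stand at (198,128); the gripper hides the rows below about 230. I'll view the stands from behind them.

Run:
```python
from h import *
go(.34,-.25,.35,-np.pi/2)
```

```text
row [ 0.2079 -0.2826 -0.1246] [-8.000e-04  1.000e-04  4.218e-01] | yaw now -1.149 d -0.422 j6 -0.08 rows>=6
```

Request:
{"method": "send_rows", "body": {
  "commands": [
    [0.05,-0.07,-0.031,0,0,0.1],
    [0.104,-0.141,-0.062,0,0,0.21],
    [0.156,-0.212,-0.093,0,0,0.32],
    [0.208,-0.283,-0.125,0,0,0.422],
    [0.208,-0.283,-0.125,0,0,0.422],
    [0.208,-0.283,-0.125,0,0,0.422],
    [0.208,-0.283,-0.125,0,0,0.422],
    [0.208,-0.283,-0.125,0,0,0.422],
    [0.208,-0.283,-0.125,0,0,0.422]
  ]
}}

```text
clock: 1.42
tool_pos: [0.3395, -0.2503, 0.3493]
ee_rot: [1.0, -0.001, -0.001, -0.001]
contact_force: [0.4, 0.4, 0.3]
width: 0.095
```

Run:
```python
from h import *
c=cam('wrist'); save(c,'wA.png'); np.savez('wA.npz',**c)
s=r.sense(); print(s['clock'],s['tool_pos'],s['qvel'].round(3))
```

```text
1.475 [ 0.3394823  -0.25036984  0.34928555] [-0.004  0.001 -0.002 -0.001  0.001  0.   ]
```

View pics/wA.png

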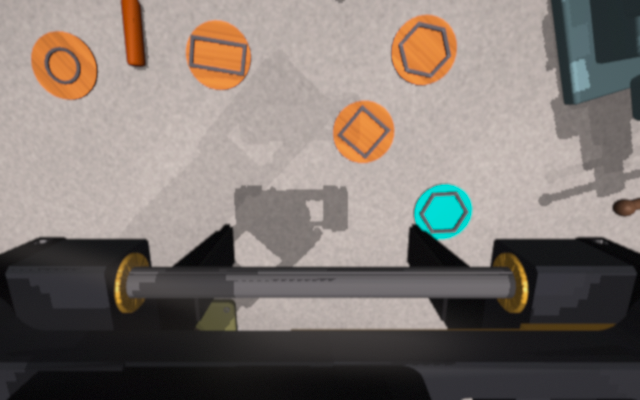

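The wrist view shows all four wanted stands, with the turquoise decoy at (442,211):
- round (64,65)
- flat (218,55)
- hex (424,49)
- square (363,131)

```bash
cat >> h.py <<'E'
def nfold(w,n):
    "angle of the corners of a closed contour (world xy) by its n-fold harmonic, mod 2pi/n"
    w=np.asarray(w,float); L=np.r_[0,np.cumsum(np.linalg.norm(np.diff(np.r_[w,w[:1]],axis=0),axis=1))]
    t=np.linspace(0,L[-1],720,endpoint=False); W=np.r_[w,w[:1]]
    p=np.c_[np.interp(t,L,W[:,0]),np.interp(t,L,W[:,1])]
    m=cv2.moments((p*1e4).astype(np.float32).reshape(-1,1,2)); c=np.array([m['m10'],m['m01']])/m['m00']/1e4
    q=p-c; a=np.arctan2(q[:,1],q[:,0]); rr=np.hypot(*q.T); o=np.argsort(a); g=np.linspace(-np.pi,np.pi,720,endpoint=False)
    ri=np.interp(g,a[o],rr[o],period=2*np.pi)
    return c,np.angle(np.sum(ri*np.exp(1j*n*g)))/n,ri
E
python3 - <<'E'
from h import *
c=dict(np.load('wA.npz')); hsv=cv2.cvtColor(c['img'],cv2.COLOR_RGB2HSV)
org=((hsv[...,0]<20)&(hsv[...,1]>120)&(hsv[...,2]>90)).astype(np.uint8)
for m in blobs(cv2.morphologyEx(org,cv2.MORPH_CLOSE,np.ones((9,9))),1500,9000):
    ct=max(cv2.findContours(m.astype(np.uint8),0,1)[0],key=cv2.contourArea)
    w=ray(c,ct[:,0],.004)[:,:2]; cc,_,ri=nfold(w,2)
    fill=np.zeros((400,640),np.uint8); cv2.drawContours(fill,[ct],0,1,-1)
    inner=cv2.erode(fill,np.ones((9,9)))
    rim=((inner>0)&(hsv[...,1]<120)).astype(np.uint8)
    k=cv2.findContours(rim,0,1)[0]; 
    if not k: continue
    k=max(k,key=cv2.contourArea); wk=ray(c,k[:,0],.008)[:,:2]
    print(np.mean(ct[:,0],axis=0).round(),'disc',cc.round(4),'r',ri.mean().round(4))
    for n in (2,4,6):
        ck,a,rk=nfold(wk,n); print('   rim',n,ck.round(4),'corner deg',np.degrees(a).round(1),'r',rk.min().round(4),rk.max().round(4))
    print('   rect',cv2.minAreaRect((wk*1000).astype(np.float32)))
E
```

```text
[424.  49.] disc [ 0.4958 -0.3947] r 0.045
   rim 2 [ 0.4958 -0.3947] corner deg -54.0 r 0.0321 0.0371
   rim 4 [ 0.4958 -0.3947] corner deg 9.5 r 0.0321 0.0371
   rim 6 [ 0.4958 -0.3947] corner deg 17.9 r 0.0321 0.0371
   rect ((495.8451843261719, -394.87322998046875), (65.67694091796875, 73.89004516601562), 47.65399932861328)
[217.  55.] disc [ 0.4899 -0.1047] r 0.0448
   rim 2 [ 0.4887 -0.1118] corner deg 80.7 r 0.0166 0.0428
   rim 4 [ 0.4887 -0.1118] corner deg -5.2 r 0.0166 0.0428
   rim 6 [ 0.4887 -0.1118] corner deg -9.9 r 0.0166 0.0428
   rect ((489.212646484375, -108.27372741699219), (70.1396255493164, 41.908267974853516), 80.51032257080078)
[64. 65.] disc [0.477  0.1165] r 0.0451
   rim 2 [0.477  0.1162] corner deg 67.4 r 0.0229 0.0248
   rim 4 [0.477  0.1162] corner deg 33.8 r 0.0229 0.0248
   rim 6 [0.477  0.1162] corner deg -16.6 r 0.0229 0.0248
   rect ((476.8851623535156, 116.17375946044922), (47.48616027832031, 47.97344970703125), 78.26026916503906)
[363. 131.] disc [ 0.383  -0.3128] r 0.0447
   rim 2 [ 0.3831 -0.3129] corner deg -50.3 r 0.0269 0.0379
   rim 4 [ 0.3831 -0.3129] corner deg 5.4 r 0.0269 0.0379
   rim 6 [ 0.3831 -0.3129] corner deg -15.9 r 0.0269 0.0379
   rect ((382.9795837402344, -312.9154357910156), (55.68709945678711, 56.00353240966797), 50.1702995300293)
```

Request:
{"method": "send_rows", "body": {
  "commands": [
    [0,-0.05,0,0,0,0],
    [0,-0.11,0,0,0,0],
    [0,-0.17,0,0,0,0],
    [0,-0.23,0,0,0,0],
    [0,-0.29,0,0,0,0],
    [0,-0.35,0,0,0,0],
    [0,-0.41,0,0,0,0],
    [0,-0.47,0,0,0,0],
    [0,-0.52,0,0,0,0],
    [0,-0.55,0,0,0,0],
    [0,-0.55,0,0,0,0],
    [0,-0.55,0,0,0,0]
  ]
}}

```text
clock: 2.98
tool_pos: [0.3411, 0.2987, 0.3498]
ee_rot: [1.0, -0.002, -0.002, -0.0]
contact_force: [0.0, 0.1, 0.1]
width: 0.095
```

Request:
{"method": "send_rows", "body": {
  "commands": [
    [0,0,0,0,0,0],
    [0,0,0,0,0,0]
  ]
}}

```text
clock: 3.22
tool_pos: [0.3414, 0.2977, 0.3499]
ee_rot: [1.0, -0.003, -0.001, -0.001]
contact_force: [0.2, -0.3, -0.3]
width: 0.0953
```

Run:
```python
from h import *
c=cam('wrist'); save(c,'wB.png'); np.savez('wB.npz',**c)
s=r.sense(); print(s['clock'],s['tool_pos'],s['qvel'].round(3),s['joint_positions'].round(2))
```

```text
3.275 [0.34137123 0.29790358 0.35001114] [ 0.007  0.001 -0.003 -0.     0.002  0.001] [ 0.6  -0.37  1.9   0.    1.62  2.17]
```

View pics/wB.png

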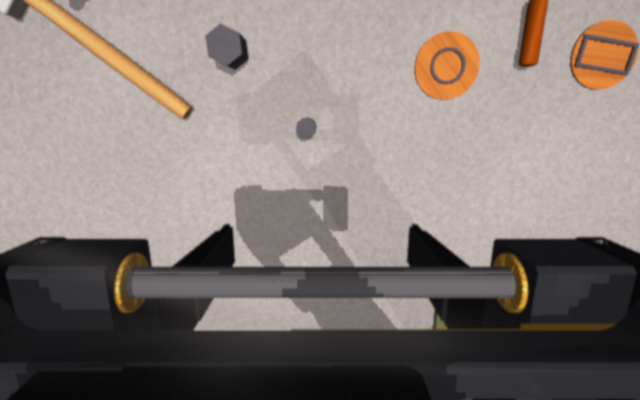

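The hex blank's top is at (226,45) and the round one's at (306,128); the gripper's shadow falls around the round one. The wooden hammer handle lies to the left of the hex blank, ending at (187,115).

```bash
cat >> h.py <<'E'
def tops(c,ns=(2,4,6),show=True):
    P=cloud(c); hsv=cv2.cvtColor(c['img'],cv2.COLOR_RGB2HSV)
    m0=(c['range_z']>0)&(P[...,2]>.036)&(P[...,2]<.053)&(hsv[...,2]<150)&(hsv[...,1]<90); m0[225:]=0
    for m in blobs(m0,60,6000):
        ct=max(cv2.findContours(m.astype(np.uint8),0,1)[0],key=cv2.contourArea)
        w=ray(c,ct[:,0],.045)[:,:2]
        if len(w)<8: continue
        print('top px',ct[:,0].mean(0).round(),'z %.4f'%P[m][:,2].mean(),'V %.0f±%.0f'%(hsv[...,2][m].mean(),hsv[...,2][m].std()))
        for n in ns:
            cc,a,ri=nfold(w,n); print('   n%d'%n,cc.round(4),'corner deg %.1f'%np.degrees(a),'amp %.4f'%(2*abs(np.mean(ri*np.exp(1j*n*np.linspace(-np.pi,np.pi,720,endpoint=False))))),'r %.4f..%.4f'%(ri.min(),ri.max()))
        b=cv2.minAreaRect((w*1000).astype(np.float32)); print('   rect',np.round(b[0],1),np.round(b[1],1),round(b[2],1))
E
python3 - <<'E'
from h import *
c=dict(np.load('wB.npz')); tops(c)
print(cv2.cvtColor(c['img'],cv2.COLOR_RGB2GRAY)[20:76:4,200:256:4])
E
```

```text
top px [224.  45.] z 0.0445 V 104±14
   n2 [0.4985 0.4224] corner deg 59.0 amp 0.0006 r 0.0212..0.0256
   n4 [0.4985 0.4224] corner deg 25.6 amp 0.0002 r 0.0212..0.0256
   n6 [0.4985 0.4224] corner deg 4.1 amp 0.0013 r 0.0212..0.0256
   rect [498.6 422.4] [51.  43.5] 63.8
top px [306. 127.] z 0.0446 V 107±8
   n2 [0.3932 0.3186] corner deg -66.0 amp 0.0002 r 0.0124..0.0139
   n4 [0.3932 0.3186] corner deg -42.9 amp 0.0001 r 0.0124..0.0139
   n6 [0.3932 0.3186] corner deg 4.9 amp 0.0001 r 0.0124..0.0139
   rect [393.8 318.8] [26.1 26.8] 89.4
[[176 177 177 173 176 174 179 181 181 169 182 179 179 177]
 [179 178 174 178 174 120 164 181 181 173 177 180 182 177]
 [182 178 182 163 105  99 100 116 160 178 176 175 178 175]
 [185 182 148 101 100 100 100 101 101 115 160 179 181 179]
 [179 162  98  98  98  99 100 102 103 101  56 162 179 184]
 [177 170  99  99 100  98  99 100 102 102  63  50 174 179]
 [175 180 102 100 101  99 100 101 101 102  74  29 171 182]
 [177 179 106 100 100 101 101 101 102 102  88  28 160 179]
 [177 181 119 102 101 101 103 101 103 103  94  27 138 178]
 [178 174 141 102 102 104 102 101 102  95  41  27 112 171]
 [181 176 179 174 110 102 104 105  84  30  26  30 145 179]
 [174 170 174 178 136 116 101  68  25  25  42 120 173 181]
 [182 175 172 174 158 124 116 111  68  65 130 174 178 174]
 [174 176 177 179 185 184 158 127 118 143 182 185 178 173]]
```

Run:
```python
from h import *
go(.4985,.4224,.10,np.radians(94.1)); go(.4985,.4224,.03,np.radians(94.1))
```

```text
row [ 0.1571 -0.125   0.2498] [-0.0012  0.0024 -0.0766] | yaw now -1.576 d 0.077 j6 2.17 rows>=6
row [ 0.1573 -0.1249  0.3198] [-0.0012  0.0024 -0.0766] | yaw now -1.576 d 0.077 j6 2.17 rows>=7
```

Request:
{"method": "send_rows", "body": {
  "commands": [
    [0.032,-0.025,0.035,0,0,-0.03],
    [0.065,-0.05,0.07,0,0,-0.06],
    [0.097,-0.075,0.11,0,0,-0.077],
    [0.13,-0.1,0.15,-0.001,0.002,-0.077],
    [0.157,-0.125,0.19,-0.001,0.002,-0.077],
    [0.157,-0.125,0.225,-0.001,0.002,-0.077],
    [0.157,-0.125,0.25,-0.001,0.002,-0.077],
    [0.157,-0.125,0.25,-0.001,0.002,-0.077],
    [0.157,-0.125,0.25,-0.001,0.002,-0.077],
    [0.157,-0.125,0.25,-0.001,0.002,-0.077]
  ]
}}

```text
clock: 4.53
tool_pos: [0.4994, 0.423, 0.1021]
ee_rot: [0.999, 0.036, 0.001, -0.001]
contact_force: [0.4, -0.0, 0.9]
width: 0.095
```

Run:
```python
from h import *
go(.4985,.4224,.03,np.radians(94.1))
c=cam('wrist'); tops(c)
```

```text
row [-0.0012  0.0007  0.0721] [-0.0021 -0.0027  0.0003] | yaw now -1.499 d -0.000 j6 2.12 rows>=2
top px [554.  48.] z 0.0449 V 105±14
   n2 [0.6177 0.2873] corner deg -73.2 amp 0.0031 r 0.0002..0.0352
   n4 [0.6177 0.2873] corner deg -27.9 amp 0.0019 r 0.0002..0.0352
   n6 [0.6177 0.2873] corner deg -11.8 amp 0.0006 r 0.0002..0.0352
   rect [615.9 292.2] [56.5 39.5] 19.2
top px [489.  63.] z 0.0450 V 91±7
   n2 [0.6025 0.3295] corner deg -64.4 amp 0.0015 r 0.0010..0.0312
   n4 [0.6025 0.3295] corner deg -26.9 amp 0.0017 r 0.0010..0.0312
   n6 [0.6025 0.3295] corner deg -11.7 amp 0.0011 r 0.0010..0.0312
   rect [604.8 326.3] [53.1 20.8] 17.7
top px [320. 208.] z 0.0443 V 84±20
   n2 [0.5079 0.4241] corner deg -85.8 amp 0.0043 r 0.0121..0.0248
   n4 [0.5079 0.4241] corner deg 4.3 amp 0.0007 r 0.0121..0.0248
   n6 [0.5079 0.4241] corner deg 4.5 amp 0.0008 r 0.0121..0.0248
   rect [510.8 424.4] [29.9 43.6] 4.1
```

Request:
{"method": "send_rows", "body": {
  "commands": [
    [-0.001,0.0,0.025,-0.002,-0.002,0],
    [-0.001,0.0,0.05,-0.002,-0.002,0],
    [-0.001,0.0,0.072,-0.002,-0.002,0],
    [-0.001,0.0,0.072,-0.002,-0.002,0],
    [-0.001,0.0,0.072,-0.002,-0.002,0]
  ]
}}

```text
clock: 5.2
tool_pos: [0.499, 0.4235, 0.0308]
ee_rot: [0.999, 0.036, 0.001, -0.0]
contact_force: [-0.5, 0.2, 0.8]
width: 0.095
```

Request:
{"method": "send_rows", "body": {
  "commands": [
    [0,0,0,0,0,0],
    [0,0,0,0,0,0],
    [0,0,0,0,0,0],
    [0,0,0,0,0,0],
    [0,0,0,0,0,0],
    [0,0,0,0,0,0],
    [0,0,0,0,0,0],
    [0,0,0,0,0,0]
  ],
  "gripper": -1,
  "grip_force": 45
}}

```text
clock: 6.2
tool_pos: [0.499, 0.4234, 0.0308]
ee_rot: [0.999, 0.036, 0.001, -0.0]
contact_force: [0.6, -0.4, 0.7]
width: 0.044
```

Run:
```python
from h import *
s=r.sense(); print(s['tool_pos'],s['width'],s['contact_force'],s['clock'])
go(.4985,.4224,.12,np.radians(94.1));
```

```text
[0.49898671 0.42337358 0.03080093] 0.04396609726693845 [ 0.58761563 -0.44389582  0.66303282] 6.2
row [-0.0004  0.0009 -0.0892] [-0.0004 -0.0014  0.0003] | yaw now -1.499 d -0.000 j6 2.12 rows>=2
```

Request:
{"method": "send_rows", "body": {
  "commands": [
    [0,0,-0.02,0,0,0],
    [0,0,-0.05,0,0,0],
    [0,0,-0.08,0,0,0],
    [0,0,-0.09,0,0,0],
    [0,0,-0.09,0,0,0]
  ]
}}

```text
clock: 6.82
tool_pos: [0.4989, 0.4234, 0.1212]
ee_rot: [0.999, 0.036, 0.001, -0.0]
contact_force: [0.3, 0.1, -6.2]
width: 0.0436
```

Run:
```python
from h import *
print(r.sense()['width'],r.sense()['contact_force'])
go(.4958,-.3947,.12,np.radians(107.9));
```

```text
0.04361304743427384 [ 0.25323217  0.08819231 -6.18262818]
row [-6.190e-02  8.158e-01  4.000e-04] [-0.0006 -0.0022 -0.2405] | yaw now -1.499 d 0.240 j6 2.12 rows>=14
```

Request:
{"method": "send_rows", "body": {
  "commands": [
    [-0.002,0.025,0,0,0,0],
    [-0.006,0.075,0,0,0,-0.02],
    [-0.009,0.125,0,0,0,-0.04],
    [-0.013,0.175,0,0,0,-0.05],
    [-0.017,0.225,0,0,0,-0.07],
    [-0.021,0.275,0,0,0,-0.08],
    [-0.025,0.325,0,0,0,-0.1],
    [-0.028,0.375,0,0,0,-0.12],
    [-0.032,0.425,0,0,0,-0.14],
    [-0.036,0.475,0,0,0,-0.16],
    [-0.039,0.51,0,0,0,-0.17],
    [-0.04,0.53,0,0,0,-0.18]
  ]
}}

```text
clock: 8.32
tool_pos: [0.4956, -0.1095, 0.1187]
ee_rot: [0.992, 0.125, -0.0, -0.001]
contact_force: [-0.3, -0.5, -6.0]
width: 0.0434
```

Run:
```python
from h import *
go(.4958,-.3947,.10,np.radians(107.9));
```

```text
row [-0.0704  0.2764  0.0181] [-0.0022  0.0006 -0.0621] | yaw now -1.321 d 0.062 j6 1.00 rows>=5
```

Request:
{"method": "send_rows", "body": {
  "commands": [
    [-0.013,0.05,0,0,0,-0.02],
    [-0.025,0.1,0,0,0,-0.03],
    [-0.038,0.15,0,0,0,-0.04],
    [-0.051,0.2,0,-0.001,0,-0.05],
    [-0.062,0.243,0,-0.002,0,-0.062],
    [-0.07,0.272,0.01,-0.002,0,-0.062],
    [-0.07,0.277,0.018,-0.002,0,-0.062],
    [-0.07,0.277,0.018,-0.002,0,-0.062],
    [-0.07,0.277,0.018,-0.002,0,-0.062]
  ]
}}

```text
clock: 9.45
tool_pos: [0.4962, -0.3939, 0.0994]
ee_rot: [0.988, 0.156, -0.001, -0.001]
contact_force: [1.1, 0.1, -4.8]
width: 0.0433
```

Run:
```python
from h import *
go(.4958,-.3947,.0355,np.radians(107.9));
```

```text
row [-0.0005  0.0008  0.0639] [-0.0018  0.0011  0.0008] | yaw now -1.258 d -0.001 j6 0.50 rows>=2
```

Request:
{"method": "send_rows", "body": {
  "commands": [
    [-0.001,0.001,0.02,-0.002,0.001,0],
    [-0.001,0.001,0.04,-0.002,0.001,0],
    [-0.001,0.001,0.055,-0.002,0.001,0],
    [-0.001,0.001,0.06,-0.002,0.001,0],
    [-0.001,0.001,0.062,-0.002,0.001,0],
    [-0.001,0.001,0.064,-0.002,0.001,0],
    [-0.001,0.001,0.064,-0.002,0.001,0]
  ]
}}

```text
clock: 10.32
tool_pos: [0.4957, -0.3953, 0.036]
ee_rot: [0.988, 0.156, 0.0, 0.0]
contact_force: [-0.2, 0.5, -4.9]
width: 0.0436
```

Run:
```python
from h import *
go(.4958,-.3947,.0355,np.radians(107.9)); print(r.sense()['contact_force'])
c=cam('side'); cv2.imwrite('pics/s1.png',cv2.resize(cv2.cvtColor(c['img'][100:200,270:430],cv2.COLOR_RGB2BGR),None,fx=4,fy=4))
```

```text
row [ 0.0003 -0.0006  0.0005] [ 0.001  -0.0003  0.0008] | yaw now -1.258 d -0.001 j6 0.50 rows>=1
[-0.16153392  0.50618732 -4.85796691]
```

View pics/s1.png

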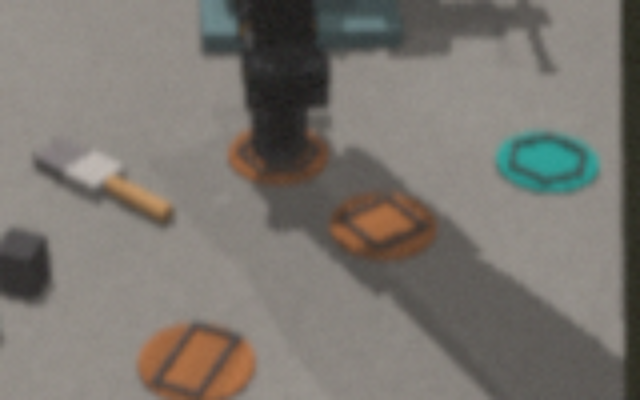

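The side crop shows the gripper over the hex disc at about (280,155). The force still reads the blank's full weight, so it is about 1 mm above the wood. I'll lower it and open.

Request:
{"method": "send_rows", "body": {
  "commands": [
    [0,-0.0005,0.001,0,0,0],
    [0,-0.0005,0.002,0,0,0],
    [0,-0.0005,0.002,0,0,0]
  ]
}}

```text
clock: 10.75
tool_pos: [0.4958, -0.3951, 0.0348]
ee_rot: [0.988, 0.156, 0.0, 0.001]
contact_force: [-0.6, 1.2, -0.8]
width: 0.0436
```

Request:
{"method": "send_rows", "body": {
  "commands": [
    [0,0,0,0,0,0],
    [0,0,0,0,0,0],
    [0,0,0,0,0,0],
    [0,0,0,0,0,0],
    [0,0,0,0,0,0],
    [0,0,0,0,0,0],
    [0,0,-0.03,0,0,0],
    [0,0,-0.07,0,0,0],
    [0,0,-0.1,0,0,0],
    [0,0,-0.1,0,0,0],
    [0,0,-0.1,0,0,0]
  ],
  "gripper": 1
}}

```text
clock: 12.12
tool_pos: [0.4952, -0.3944, 0.1335]
ee_rot: [0.988, 0.156, -0.0, 0.0]
contact_force: [-0.4, -0.7, 0.7]
width: 0.0949
```

Run:
```python
from h import *
go(.54,-.16,.25,-np.pi/2)
```

```text
row [ 0.1149 -0.2092 -0.1165] [1.000e-04 2.000e-04 3.133e-01] | yaw now -1.258 d -0.313 j6 0.50 rows>=5
```

Request:
{"method": "send_rows", "body": {
  "commands": [
    [0.02,-0.03,-0.03,0,0,0.07],
    [0.04,-0.075,-0.06,0,0,0.15],
    [0.065,-0.12,-0.09,0,0,0.23],
    [0.09,-0.165,-0.117,0,0,0.313],
    [0.115,-0.209,-0.117,0,0,0.313],
    [0.115,-0.209,-0.117,0,0,0.313],
    [0.115,-0.209,-0.117,0,0,0.313],
    [0.115,-0.209,-0.117,0,0,0.313],
    [0.115,-0.209,-0.117,0,0,0.313]
  ]
}}

```text
clock: 13.25
tool_pos: [0.5399, -0.1612, 0.2499]
ee_rot: [1.0, -0.001, -0.001, -0.0]
contact_force: [0.0, -0.1, -0.9]
width: 0.0954
```

Run:
```python
from h import *
print(r.sense()['qvel'].round(3))
c=cam('wrist'); save(c,'wC.png'); tops(c,(2,4))
```

```text
[ 0.001 -0.002 -0.004  0.003 -0.002  0.003]
top px [321.  69.] z 0.0446 V 123±9
   n2 [ 0.6543 -0.162 ] corner deg -17.4 amp 0.0001 r 0.0159..0.0226
   n4 [ 0.6543 -0.162 ] corner deg 39.9 amp 0.0025 r 0.0159..0.0226
   rect [ 654.3 -162. ] [33.8 33.8] 84.7
top px [44. 90.] z 0.0438 V 86±29
   n2 [0.6345 0.1295] corner deg -37.5 amp 0.0096 r 0.0117..0.0309
   n4 [0.6345 0.1295] corner deg -38.8 amp 0.0019 r 0.0117..0.0309
   rect [634.6 129.2] [25.3 59.1] 53.0
top px [523. 212.] z 0.0472 V 90±26
   n2 [ 0.5011 -0.3929] corner deg 84.2 amp 0.0050 r 0.0150..0.0306
   n4 [ 0.5011 -0.3929] corner deg -44.9 amp 0.0002 r 0.0150..0.0306
   rect [ 503.8 -393.2] [56.1 35.6] 89.9
```

View pics/wC.png

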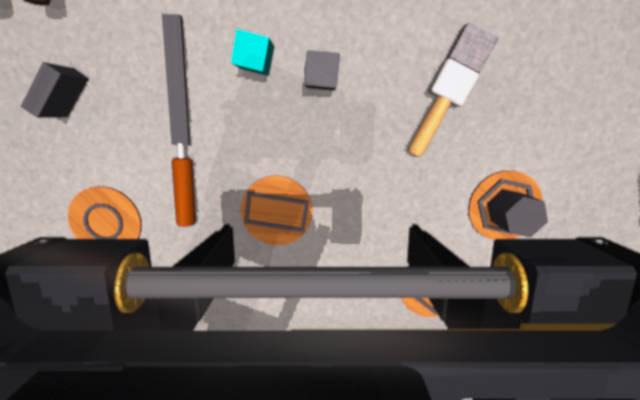

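The square blank's top is at (321,69), with the turquoise cube at (252,52) beside it. The hex blank stands inside its rim at (525,212). I'll part-open the jaws to 60 mm for the square blank.

Run:
```python
from h import *
go(.6543,-.162,.10,np.radians(84.9));
```

```text
row [0.1145 0.0008 0.15  ] [-0.      0.0008  0.0877] | yaw now -1.572 d -0.088 j6 1.19 rows>=4
```

Request:
{"method": "send_rows", "body": {
  "commands": [
    [0.03,0,0.03,0,0,0.03],
    [0.06,0,0.065,0,0,0.06],
    [0.09,0.001,0.1,0,0,0.088],
    [0.114,0.001,0.13,0,0.001,0.088],
    [0.114,0.001,0.15,0,0.001,0.088],
    [0.114,0.001,0.15,0,0.001,0.088],
    [0.114,0.001,0.15,0,0.001,0.088],
    [0.114,0.001,0.15,0,0.001,0.088]
  ],
  "gripper": 0.27
}}

```text
clock: 14.3
tool_pos: [0.6544, -0.1627, 0.1022]
ee_rot: [0.999, -0.045, 0.002, 0.0]
contact_force: [-0.3, -0.3, -0.1]
width: 0.0603
```

Run:
```python
from h import *
go(.6543,-.162,.031,np.radians(84.9));
```

```text
row [-0.0004 -0.0007  0.0712] [ 0.0007 -0.0033 -0.0006] | yaw now -1.660 d 0.001 j6 1.34 rows>=2
```

Request:
{"method": "send_rows", "body": {
  "commands": [
    [0,-0.001,0.025,0,-0.003,0],
    [0,-0.001,0.05,0,-0.003,0],
    [0,-0.001,0.071,0,-0.003,0],
    [0,-0.001,0.071,0,-0.003,0],
    [0,-0.001,0.071,0,-0.003,0]
  ]
}}

```text
clock: 14.92
tool_pos: [0.6552, -0.1619, 0.0316]
ee_rot: [0.999, -0.045, 0.0, 0.0]
contact_force: [-0.3, 0.1, 0.6]
width: 0.0605
```

Request:
{"method": "send_rows", "body": {
  "commands": [
    [0,0,0,0,0,0],
    [0,0,0,0,0,0],
    [0,0,0,0,0,0],
    [0,0,0,0,0,0],
    [0,0,0,0,0,0],
    [0,0,0,0,0,0]
  ],
  "gripper": -1
}}

```text
clock: 15.68
tool_pos: [0.6555, -0.1621, 0.0322]
ee_rot: [0.999, -0.045, 0.001, 0.001]
contact_force: [-1.2, -0.9, 3.4]
width: 0.0337
```

Request:
{"method": "send_rows", "body": {
  "commands": [
    [0,0,-0.02,0,0,0],
    [0,0,-0.05,0,0,0],
    [0,0,-0.08,0,0,0],
    [0,0,-0.09,0,0,0],
    [0,0,-0.09,0,0,0]
  ]
}}

```text
clock: 16.3
tool_pos: [0.6553, -0.1619, 0.1224]
ee_rot: [0.999, -0.045, 0.001, 0.001]
contact_force: [0.6, 1.0, -4.6]
width: 0.0335
```

Run:
```python
from h import *
go(.3831,-.3129,.12,np.radians(50.4));
```

```text
row [-0.2576  0.1747  0.0021] [ 6.000e-04 -2.500e-03  6.015e-01] | yaw now -1.660 d -0.602 j6 1.34 rows>=5
```

Request:
{"method": "send_rows", "body": {
  "commands": [
    [-0.03,0.02,0,0,0,0.08],
    [-0.07,0.05,0,0,0,0.18],
    [-0.11,0.08,0,0,0,0.28],
    [-0.15,0.11,0,0,0,0.38],
    [-0.19,0.135,0,0,0,0.48],
    [-0.225,0.155,0,0,0,0.56],
    [-0.25,0.17,0,0,0,0.6],
    [-0.257,0.175,0,0,-0.002,0.602],
    [-0.257,0.175,0.01,0,-0.002,0.602],
    [-0.257,0.175,0.02,0,-0.002,0.602],
    [-0.257,0.175,0.02,0,-0.002,0.602]
  ]
}}

```text
clock: 17.68
tool_pos: [0.3835, -0.3119, 0.1001]
ee_rot: [0.941, -0.338, -0.001, -0.001]
contact_force: [1.1, -0.1, -4.6]
width: 0.0337
```

Run:
```python
from h import *
go(.384,-.3137,.0365,np.radians(50.4));
```

```text
row [0.0017 0.0011 0.0636] [-0.0002  0.003   0.0009] | yaw now -2.261 d -0.001 j6 1.47 rows>=2
```

Request:
{"method": "send_rows", "body": {
  "commands": [
    [0.002,0.001,0.02,0,0.003,0],
    [0.002,0.001,0.04,0,0.003,0],
    [0.002,0.001,0.055,0,0.003,0],
    [0.002,0.001,0.06,0,0.003,0],
    [0.002,0.001,0.062,0,0.003,0],
    [0.002,0.001,0.0635,0,0.003,0],
    [0.002,0.001,0.0635,0,0.003,0]
  ]
}}

```text
clock: 18.55
tool_pos: [0.3845, -0.3141, 0.0372]
ee_rot: [0.941, -0.338, 0.0, 0.0]
contact_force: [0.2, 0.5, -3.6]
width: 0.0336
```

Run:
```python
from h import *
go(.384,-.3137,.0355,np.radians(50.4)); print(r.sense()['contact_force'])
```

```text
row [-0.0007  0.      0.0017] [-0.0001 -0.001   0.0008] | yaw now -2.261 d -0.001 j6 1.47 rows>=1
[ 0.15078186  0.49840871 -3.60102099]
```

Request:
{"method": "send_rows", "body": {
  "commands": [
    [0,0,0.001,0,0,0],
    [0,0,0.002,0,0,0],
    [0,0,0.002,0,0,0]
  ]
}}

```text
clock: 18.92
tool_pos: [0.3849, -0.3145, 0.0361]
ee_rot: [0.941, -0.338, 0.001, 0.0]
contact_force: [-2.4, 2.3, 2.3]
width: 0.0334
```

Request:
{"method": "send_rows", "body": {
  "commands": [
    [0,0,0,0,0,0],
    [0,0,0,0,0,0],
    [0,0,0,0,0,0],
    [0,0,0,0,0,0],
    [0,0,0,0,0,0],
    [0,0,0,0,0,0],
    [0,0,-0.03,0,0,0],
    [0,0,-0.07,0,0,0],
    [0,0,-0.11,0,0,0],
    [0,0,-0.11,0,0,0],
    [0,0,-0.11,0,0,0]
  ],
  "gripper": 1
}}

```text
clock: 20.3
tool_pos: [0.3844, -0.3141, 0.1455]
ee_rot: [0.941, -0.338, 0.0, 0.0]
contact_force: [0.9, 0.5, 0.5]
width: 0.0948
```

Run:
```python
from h import *
go(.54,.13,.25,np.radians(-90)); go(.3932,.3186,.14,np.radians(-90)); go(.3932,.3186,.14,np.radians(-130))
```

```text
row [-0.1627 -0.4415 -0.1046] [ 2.000e-04 -8.000e-04 -6.903e-01] | yaw now -2.261 d 0.690 j6 1.47 rows>=8
row [-0.3961 -0.4934  0.0052] [ 2.000e-04 -8.000e-04 -6.903e-01] | yaw now -2.261 d 0.690 j6 1.47 rows>=11
row [-0.3961 -0.4934  0.0052] [-0.0001 -0.0008  0.0078] | yaw now -2.261 d -0.008 j6 1.47 rows>=11
```

Request:
{"method": "send_rows", "body": {
  "commands": [
    [-0.03,-0.037,0,0,0,-0.1],
    [-0.065,-0.082,0,0,0,-0.2],
    [-0.1,-0.125,0,0,0,-0.3],
    [-0.135,-0.168,0,0,0,-0.4],
    [-0.17,-0.212,0,0,0,-0.5],
    [-0.205,-0.255,0,0,0,-0.6],
    [-0.24,-0.3,0,0,0,-0.69],
    [-0.275,-0.343,0,0,0,-0.69],
    [-0.31,-0.386,0,0,0,-0.69],
    [-0.345,-0.43,0,0,0,-0.69],
    [-0.378,-0.472,0,0,0,-0.69],
    [-0.396,-0.493,0,0,0,-0.69]
  ]
}}

```text
clock: 21.8
tool_pos: [0.3915, 0.3199, 0.1428]
ee_rot: [1.0, 0.001, -0.001, 0.001]
contact_force: [-0.3, -1.0, 0.1]
width: 0.095
```

Run:
```python
from h import *
go(.3932,.3186,.10,np.radians(-90))
```

```text
row [0.0018 0.0012 0.0428] [0.0025 0.0027 0.0022] | yaw now -1.569 d -0.002 j6 2.15 rows>=1
```

Request:
{"method": "send_rows", "body": {
  "commands": [
    [0.001,0.001,0.02,0.001,0.001,0],
    [0.001,0.001,0.04,0.001,0.001,0],
    [0.001,0.001,0.043,0.001,0.001,0],
    [0.001,0.001,0.043,0.001,0.001,0]
  ]
}}

```text
clock: 22.3
tool_pos: [0.3919, 0.3184, 0.099]
ee_rot: [1.0, 0.001, -0.002, 0.001]
contact_force: [-0.5, 0.6, 0.1]
width: 0.095
```

Run:
```python
from h import *
go(.3932,.3186,.031,np.radians(-90))
```

```text
row [ 0.0015 -0.0004  0.068 ] [0.0025 0.0033 0.002 ] | yaw now -1.569 d -0.002 j6 2.15 rows>=2
```

Request:
{"method": "send_rows", "body": {
  "commands": [
    [0.0015,0,0.025,0.002,0.003,0],
    [0.0015,0,0.05,0.002,0.003,0],
    [0.0015,0,0.068,0.002,0.003,0],
    [0.0015,0,0.068,0.002,0.003,0],
    [0.0015,0,0.068,0.002,0.003,0]
  ]
}}

```text
clock: 22.92
tool_pos: [0.3939, 0.3187, 0.032]
ee_rot: [1.0, 0.001, 0.001, -0.0]
contact_force: [0.9, -0.1, 1.0]
width: 0.0948
```

Request:
{"method": "send_rows", "body": {
  "commands": [
    [0,0,0,0,0,0],
    [0,0,0,0,0,0],
    [0,0,0,0,0,0],
    [0,0,0,0,0,0],
    [0,0,0,0,0,0],
    [0,0,0,0,0,0],
    [0,0,0,0,0,0],
    [0,0,0,0,0,0],
    [0,0,0,0,0,0]
  ],
  "gripper": -1
}}

```text
clock: 24.05
tool_pos: [0.3939, 0.3186, 0.032]
ee_rot: [1.0, 0.001, 0.001, -0.0]
contact_force: [-0.7, 0.5, 0.3]
width: 0.0271
```

Request:
{"method": "send_rows", "body": {
  "commands": [
    [0,0,-0.02,0,0,0],
    [0,0,-0.05,0,0,0],
    [0,0,-0.08,0,0,0],
    [0,0,-0.09,0,0,0],
    [0,0,-0.09,0,0,0]
  ]
}}

```text
clock: 24.68
tool_pos: [0.3939, 0.3186, 0.1219]
ee_rot: [1.0, 0.001, 0.001, -0.0]
contact_force: [0.2, 0.4, -2.3]
width: 0.0272
```

Run:
```python
from h import *
go(.477,.1163,.10,np.radians(-90));
```

```text
row [0.0827 0.2025 0.0219] [-0.0006 -0.0015  0.0019] | yaw now -1.569 d -0.002 j6 2.14 rows>=4
```

Request:
{"method": "send_rows", "body": {
  "commands": [
    [0.015,0.035,0,0,0,0],
    [0.033,0.08,0,0,0,0],
    [0.052,0.125,0,0,0,0],
    [0.07,0.17,0,0,-0.001,0.002],
    [0.08,0.195,0.005,0,-0.001,0.002],
    [0.083,0.202,0.015,0,-0.001,0.002],
    [0.083,0.202,0.022,0,-0.001,0.002],
    [0.083,0.202,0.022,0,-0.001,0.002],
    [0.083,0.202,0.022,0,-0.001,0.002]
  ]
}}

```text
clock: 25.8
tool_pos: [0.477, 0.1177, 0.0998]
ee_rot: [1.0, 0.001, 0.0, -0.0]
contact_force: [0.1, -0.3, -1.7]
width: 0.0272
```

Run:
```python
from h import *
go(.477,.1163,.0365,np.radians(-90));
```

```text
row [-0.      0.0014  0.0633] [-0.0007 -0.0003  0.0014] | yaw now -1.569 d -0.001 j6 1.70 rows>=2
```

Request:
{"method": "send_rows", "body": {
  "commands": [
    [0,0.001,0.02,0,0,0],
    [0,0.001,0.04,0,0,0],
    [0,0.001,0.055,0,0,0],
    [0,0.001,0.06,0,0,0],
    [0,0.001,0.062,0,0,0],
    [0,0.001,0.063,0,0,0],
    [0,0.001,0.063,0,0,0],
    [0,0.001,0.064,0,0,0]
  ]
}}

```text
clock: 26.8
tool_pos: [0.4774, 0.1167, 0.0363]
ee_rot: [1.0, 0.001, 0.001, -0.0]
contact_force: [-0.3, -0.3, -2.0]
width: 0.0272
```

Run:
```python
from h import *
go(.477,.1163,.0355,np.radians(-90)); print(r.sense()['contact_force'])
```

```text
row [-0.0004  0.0004  0.0008] [-0.0008 -0.0012  0.0013] | yaw now -1.569 d -0.001 j6 1.70 rows>=1
[-0.26425519 -0.25556976 -2.02067029]
```

Request:
{"method": "send_rows", "body": {
  "commands": [
    [0,0,0.0008,0,0,0],
    [0,0,0.0015,0,0,0],
    [0,0,0.0015,0,0,0]
  ]
}}

```text
clock: 27.18
tool_pos: [0.4776, 0.1167, 0.0359]
ee_rot: [1.0, 0.001, 0.0, -0.0]
contact_force: [-5.3, -1.0, 6.2]
width: 0.0269
```

Request:
{"method": "send_rows", "body": {
  "commands": [
    [0,0,0,0,0,0],
    [0,0,0,0,0,0],
    [0,0,0,0,0,0],
    [0,0,0,0,0,0],
    [0,0,0,0,0,0],
    [0,0,0,0,0,0],
    [0,0,-0.03,0,0,0],
    [0,0,-0.07,0,0,0],
    [0,0,-0.11,0,0,0],
    [0,0,-0.11,0,0,0],
    [0,0,-0.11,0,0,0]
  ],
  "gripper": 0.6
}}

```text
clock: 28.55
tool_pos: [0.477, 0.1166, 0.1453]
ee_rot: [1.0, 0.001, -0.0, -0.0]
contact_force: [0.4, -0.2, -0.2]
width: 0.076
```

Run:
```python
from h import *
go(.53,.13,.25,np.radians(-90))
```

```text
row [ 0.053  -0.0134 -0.1047] [-0.0005  0.0002  0.0014] | yaw now -1.569 d -0.001 j6 1.70 rows>=2
```

Request:
{"method": "send_rows", "body": {
  "commands": [
    [0.02,-0.004,-0.04,0,0,0],
    [0.04,-0.008,-0.08,0,0,0],
    [0.053,-0.013,-0.105,0,0,0],
    [0.053,-0.013,-0.105,0,0,0],
    [0.053,-0.013,-0.105,0,0,0],
    [0.053,-0.013,-0.105,0,0,0]
  ]
}}

```text
clock: 29.3
tool_pos: [0.5285, 0.1294, 0.2477]
ee_rot: [1.0, 0.001, -0.002, 0.0]
contact_force: [-1.1, 0.6, 0.2]
width: 0.0761
```

Run:
```python
from h import *
print(r.sense()['qvel'].round(3))
c=cam('wrist'); save(c,'wD.png'); tops(c,(2,))
print(cv2.cvtColor(c['img'],cv2.COLOR_RGB2GRAY)[50:120:4,280:360:4])
```

```text
[ 0.    -0.003 -0.012  0.001  0.    -0.001]
top px [317.  77.] z 0.0446 V 119±10
   n2 [0.6341 0.1331] corner deg -37.2 amp 0.0095 r 0.0095..0.0287
   rect [634.2 133.1] [20.  55.1] 52.6
top px [135.  93.] z 0.0447 V 119±17
   n2 [0.6177 0.3258] corner deg -83.1 amp 0.0019 r 0.0019..0.0328
   rect [618.7 321.7] [28.  50.9] 66.4
top px [176. 102.] z 0.0446 V 97±10
   n2 [0.6096 0.2792] corner deg -84.1 amp 0.0008 r 0.0014..0.0282
   rect [608.8 282.2] [16.7 49.7] 83.5
top px [331. 218.] z 0.0472 V 66±16
   n2 [0.4828 0.1172] corner deg 87.7 amp 0.0020 r 0.0075..0.0153
   rect [484.2 117.1] [17.9 26.4] 0.0
[[198 202 204 198 199 195 203 197 200 196 196 158 140 193 200 203 199 197
  198 200]
 [195 198 198 204 195 197 201 196 193 199 184 124 120 128 187 198 201 199
  193 200]
 [195 194 200 202 194 200 200 197 196 193 129 121 119 121 124 186 209 197
  197 205]
 [187 189 196 196 195 198 202 196 199 147 123 118 120 115 126 132 205 193
  198 203]
 [196 191 198 189 200 198 197 194 171 123 112 112 112 116 109 176 195 191
  202 204]
 [198 196 191 183 187 194 185 179 121 114 112 112 114 116 107 1
[... 342 characters left out ...]
 197 198
  195 197]
 [187 184 186 187 151 115 110 111 112 116  79 163 184 179 189 198 191 197
  189 198]
 [187 187 184 182 117 111 111 110 114 101 133 182 183 188 185 194 196 199
  196 200]
 [181 184 188 181 164 102 109 112 112  98 180 184 182 182 177 187 198 194
  201 203]
 [177 182 185 179 117 116 105 114  74 180 181 180 182 182 186 181 188 184
  195 192]
 [184 181 182 179 166 117 114 107 142 188 184 182 185 182 190 187 185 178
  188 188]
 [187 181 182 185 187 175 126 142 189 188 184 182 181 182 192 188 189 190
  192 187]
 [180 186 179 185 183 183 189 185 194 185 181 184 190 186 185 187 190 191
  188 187]
 [181 186 186 183 180 184 184 182 187 190 185 190 193 186 186 192 191 185
  188 185]]
```

View pics/wD.png

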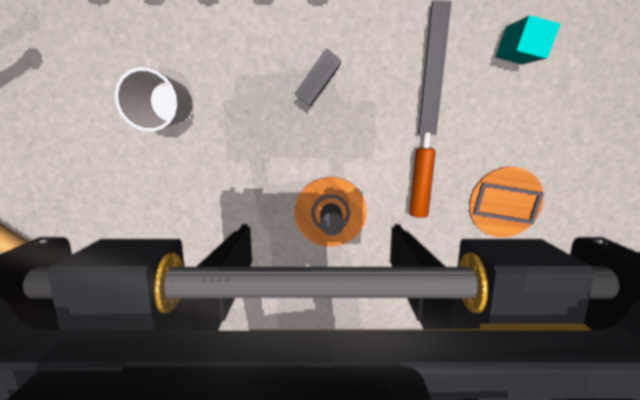

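The flat blank's top is at (317,77). The round blank is inside its ring at (331,215), and the flat stand is clear at (507,203).

Run:
```python
from h import *
go(.6341,.1331,.10,np.radians(52.6))
c=cam('wrist'); hsv=cv2.cvtColor(c['img'],cv2.COLOR_RGB2HSV)
org=((hsv[...,0]<20)&(hsv[...,1]>120)&(hsv[...,2]>90)).astype(np.uint8)
org[:,:455]=0; org[240:]=0; cl=cv2.morphologyEx(org,cv2.MORPH_CLOSE,np.ones((9,9)))
ct=max(cv2.findContours(cl,0,1)[0],key=cv2.contourArea); print(nfold(ray(c,ct[:,0],.004)[:,:2],2)[0])
# pocket floor = orange island inside rim
n,l,s,ce=cv2.connectedComponentsWithStats(org); i=l[203,507]; m=(l==i).astype(np.uint8)
k=max(cv2.findContours(m,0,1)[0],key=cv2.contourArea); b=cv2.minAreaRect((ray(c,k[:,0],.004)[:,:2]*1000).astype(np.float32)); print(s[i],b)
```

```text
row [ 0.1058 -0.0036  0.1478] [0.0011 0.0034 0.6541] | yaw now -1.569 d -0.654 j6 1.71 rows>=4
[ 0.49034615 -0.10268076]
[ 479  188   58   32 1326] ((489.1267395019531, -105.30176544189453), (67.39339447021484, 32.285301208496094), 80.55333709716797)
```

Request:
{"method": "send_rows", "body": {
  "commands": [
    [0.025,-0.001,0.02,0,0,0.16],
    [0.055,-0.002,0.05,0,0,0.33],
    [0.085,-0.003,0.085,0.001,0.002,0.5],
    [0.106,-0.004,0.12,0.001,0.003,0.654],
    [0.106,-0.004,0.148,0.001,0.003,0.654],
    [0.106,-0.004,0.148,0.001,0.003,0.654],
    [0.106,-0.004,0.148,0.001,0.003,0.654],
    [0.106,-0.004,0.148,0.001,0.003,0.654]
  ]
}}

```text
clock: 30.4
tool_pos: [0.6356, 0.1338, 0.1026]
ee_rot: [0.947, -0.32, 0.002, -0.001]
contact_force: [0.2, 0.3, 0.8]
width: 0.0762
```

Run:
```python
from h import *
go(.6341,.1331,.031,np.radians(52.6))
```

```text
row [-0.001   0.0017  0.0716] [-0.0027 -0.0027  0.0003] | yaw now -2.223 d -0.000 j6 2.35 rows>=2
```

Request:
{"method": "send_rows", "body": {
  "commands": [
    [-0.001,0.002,0.025,-0.002,-0.002,0],
    [-0.001,0.002,0.05,-0.002,-0.002,0],
    [-0.001,0.002,0.071,-0.002,-0.002,0],
    [-0.001,0.002,0.071,-0.002,-0.002,0],
    [-0.001,0.002,0.071,-0.002,-0.002,0]
  ]
}}

```text
clock: 31.02
tool_pos: [0.6347, 0.133, 0.0327]
ee_rot: [0.947, -0.32, 0.001, -0.001]
contact_force: [-0.8, -0.1, -0.1]
width: 0.0762
```

Request:
{"method": "send_rows", "body": {
  "commands": [
    [0,0,0,0,0,0],
    [0,0,0,0,0,0],
    [0,0,0,0,0,0],
    [0,0,0,0,0,0],
    [0,0,0,0,0,0],
    [0,0,0,0,0,0],
    [0,0,0,0,0,0],
    [0,0,0,0,0,0]
  ],
  "gripper": -1
}}

```text
clock: 32.02
tool_pos: [0.6346, 0.1329, 0.0326]
ee_rot: [0.947, -0.32, 0.001, -0.001]
contact_force: [0.0, -0.9, 0.5]
width: 0.02
```

Request:
{"method": "send_rows", "body": {
  "commands": [
    [0,0,-0.02,0,0,0],
    [0,0,-0.05,0,0,0],
    [0,0,-0.08,0,0,0],
    [0,0,-0.09,0,0,0],
    [0,0,-0.09,0,0,0]
  ]
}}

```text
clock: 32.65
tool_pos: [0.6347, 0.1329, 0.1234]
ee_rot: [0.947, -0.32, 0.002, -0.001]
contact_force: [0.4, -0.1, -3.8]
width: 0.02
```

Run:
```python
from h import *
go(.4893,-.105,.12,np.radians(-9.5));
```

```text
row [0.0289 0.2773 0.0027] [-3.9000e-03 -1.0000e-03  1.0842e+00] | yaw now -2.223 d -1.084 j6 2.35 rows>=6
```

Request:
{"method": "send_rows", "body": {
  "commands": [
    [0.001,0.012,0,0,0,-0.1],
    [0.003,0.035,0,0,0,-0.25],
    [0.006,0.06,0,0,0,-0.42],
    [0.009,0.085,0,0,0,-0.59],
    [0.012,0.11,0,0,0,-0.76],
    [0.014,0.135,0,0,0,-0.93],
    [0.017,0.16,0,0,0,-1.1],
    [0.019,0.185,0,0,0,-1.27],
    [0.022,0.21,0,0,0,-1.44],
    [0.025,0.235,0,0,0,-1.61],
    [0.027,0.26,0,0,0,-1.78],
    [0.029,0.275,0,0,0,-1.93]
  ]
}}

```text
clock: 34.15
tool_pos: [0.4888, -0.1036, 0.1207]
ee_rot: [0.802, 0.598, 0.001, -0.001]
contact_force: [-0.6, 0.0, -4.0]
width: 0.02
```

Run:
```python
from h import *
go(.4893,-.105,.10,np.radians(-9.5));
```

```text
row [-0.0012  0.0009  0.0207] [-1.000e-04 -1.600e-03 -1.232e-01] | yaw now -0.289 d 0.123 j6 -0.03 rows>=1
```

Request:
{"method": "send_rows", "body": {
  "commands": [
    [-0.001,0.001,0.01,0,-0.001,-0.08],
    [-0.001,0.001,0.02,0,-0.001,-0.123],
    [-0.001,0.001,0.021,0,-0.001,-0.123],
    [-0.001,0.001,0.021,0,-0.001,-0.123],
    [-0.001,0.001,0.021,0,-0.001,-0.123]
  ]
}}

```text
clock: 34.78
tool_pos: [0.4897, -0.1048, 0.0999]
ee_rot: [0.763, 0.646, 0.0, -0.0]
contact_force: [0.3, 0.9, -3.6]
width: 0.0198
```

Run:
```python
from h import *
go(.4893,-.105,.037,np.radians(-9.5));
```

```text
row [-0.0003 -0.0004  0.0629] [ 0.0003 -0.0005 -0.0003] | yaw now -0.166 d 0.000 j6 -0.15 rows>=2
```

Request:
{"method": "send_rows", "body": {
  "commands": [
    [0,0,0.02,0,0,0],
    [0,0,0.04,0,0,0],
    [0,0,0.055,0,0,0],
    [0,0,0.06,0,0,0],
    [0,0,0.062,0,0,0],
    [0,0,0.063,0,0,0],
    [0,0,0.063,0,0,0]
  ]
}}

```text
clock: 35.65
tool_pos: [0.4901, -0.1049, 0.0375]
ee_rot: [0.763, 0.646, 0.001, 0.0]
contact_force: [0.5, 0.5, -4.4]
width: 0.0199
```

Run:
```python
from h import *
go(.4893,-.105,.0365,np.radians(-9.5)); print(r.sense()['contact_force'])
```

```text
row [-0.0002 -0.0008  0.001 ] [ 0.0014 -0.0003 -0.0004] | yaw now -0.166 d 0.000 j6 -0.15 rows>=1
[ 0.45107982  0.47557916 -4.417311  ]
```

Request:
{"method": "send_rows", "body": {
  "commands": [
    [0,0,0.001,0,0,0],
    [0,0,0.0015,0,0,0],
    [0,0,0.0015,0,0,0]
  ]
}}

```text
clock: 36.02
tool_pos: [0.4905, -0.105, 0.0366]
ee_rot: [0.763, 0.646, 0.001, 0.001]
contact_force: [-2.7, -0.7, 0.6]
width: 0.0196
```

Request:
{"method": "send_rows", "body": {
  "commands": [
    [0,0,0,0,0,0],
    [0,0,0,0,0,0],
    [0,0,0,0,0,0],
    [0,0,0,0,0,0],
    [0,0,0,0,0,0],
    [0,0,0,0,0,0],
    [0,0,-0.03,0,0,0],
    [0,0,-0.07,0,0,0],
    [0,0,-0.12,0,0,0],
    [0,0,-0.18,0,0,0],
    [0,0,-0.23,0,0,0],
    [0,0,-0.25,0,0,0]
  ],
  "gripper": 0.6
}}

```text
clock: 37.52
tool_pos: [0.4912, -0.1053, 0.2906]
ee_rot: [0.763, 0.646, 0.002, 0.003]
contact_force: [-0.1, -0.1, 0.1]
width: 0.0763
```

Run:
```python
from h import *
print(r.sense()['width'],r.sense()['contact_force'])
go(.32,-.15,.38,-np.pi/2)
```

```text
0.07634320804437869 [-0.12220441 -0.06687761  0.10595791]
row [-0.0724 -0.1607 -0.0906] [ 0.0071 -0.005   1.4047] | yaw now -0.166 d -1.405 j6 -0.15 rows>=8
```

Now a full check: move back to a high pose where the wrist camera sees all four stands.

Request:
{"method": "send_rows", "body": {
  "commands": [
    [-0.01,-0.02,-0.01,0,0,0.15],
    [-0.02,-0.04,-0.025,0,0,0.32],
    [-0.03,-0.06,-0.04,0,0,0.49],
    [-0.04,-0.08,-0.05,0,0,0.66],
    [-0.05,-0.1,-0.06,0,0,0.83],
    [-0.06,-0.12,-0.07,0,0,1.0],
    [-0.065,-0.14,-0.08,0,0,1.17],
    [-0.072,-0.16,-0.09,0,0,1.34],
    [-0.072,-0.161,-0.09,0.007,-0.005,1.405],
    [-0.072,-0.161,-0.09,0.007,-0.005,1.405],
    [-0.072,-0.161,-0.09,0.007,-0.005,1.405],
    [-0.072,-0.161,-0.09,0.007,-0.005,1.405]
  ]
}}

```text
clock: 39.02
tool_pos: [0.3199, -0.1495, 0.3787]
ee_rot: [1.0, 0.0, -0.0, -0.0]
contact_force: [0.6, -0.1, -0.8]
width: 0.0759
```

Run:
```python
from h import *
c=cam('wrist'); save(c,'wE.png'); P=cloud(c)
S={'hex':(.4958,-.3947),'square':(.3831,-.3129),'round':(.477,.1163),'flat':(.4893,-.105)}
for n in S:
    d=np.hypot(P[...,0]-S[n][0],P[...,1]-S[n][1]); m=(d<.06)&(P[...,2]>.042)&(P[...,2]<.06); m[230:]=0
    if m.sum()<30: print(n,'few',m.sum()); continue
    ct=max(cv2.findContours(m.astype(np.uint8),0,1)[0],key=cv2.contourArea); w=ray(c,ct[:,0],.049)[:,:2]
    k={'hex':6,'square':4,'round':2,'flat':2}[n]; cc,a,ri=nfold(w,k); b=cv2.minAreaRect((w*1000).astype(np.float32))
    q=P[m]; A=np.c_[q[:,:2]-q[:,:2].mean(0),np.ones(len(q))]; co=np.linalg.lstsq(A,q[:,2],rcond=None)[0]
    print(n,'off mm',((cc-S[n])*1000).round(1),'corner %.1f'%np.degrees(a),'size',np.round(b[1],1),'z %.4f tilt'%co[2],co[:2].round(3))
s=cam('scene'); im=cv2.cvtColor(s['img'],cv2.COLOR_RGB2BGR)
cv2.imwrite('pics/sE.png',cv2.resize(im[130:300,150:500],None,fx=2.2,fy=2.2,interpolation=cv2.INTER_CUBIC))
print(r.sense()['clock'])
```

```text
hex off mm [-0.7  1.5] corner 18.7 size [44.9 52.2] z 0.0482 tilt [ 0.012 -0.023]
square off mm [1.7 0.7] corner 5.7 size [34.9 34.9] z 0.0482 tilt [ 0.001 -0.013]
round off mm [-0.6 -1.2] corner 67.9 size [31.1 26.5] z 0.0484 tilt [0.032 0.07 ]
flat off mm [ 1.2 -0.3] corner 80.4 size [56.2 20.8] z 0.0485 tilt [ 0.043 -0.007]
39.125
```

View pics/wE.png

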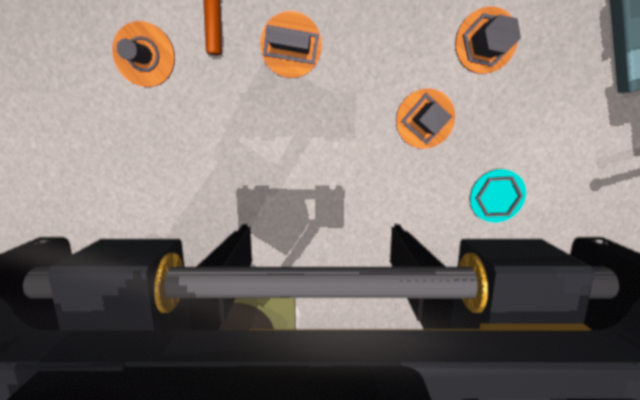

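View pics/sE.png

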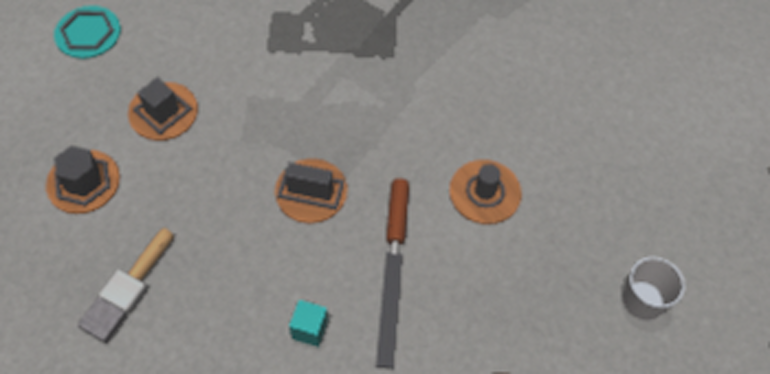

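Both views show all four blanks upright inside their own rims; the file and the tin are where they started. I'll hand the job in.

```bash
python3 -c "
from rig import r
print(r.finish_job())"
```

```text
the job is handed in; nothing more can be done
None
```

All four blanks now stand upright in their own pockets, placed in the order hexagonal, square, round, flat. The job was handed in at about 39 s of the 122 s allowed.

- **Position:** in the last wrist view the tops lie within 2 mm of the pocket centres, and each side has 6 mm of clearance. The angles of the hex, square and flat blanks match their pockets within 1°.
- **Height:** the tops measure 48.2–48.5 mm against 49 mm expected on the wood. The same camera read the blanks about 0.5 mm low on the bench too, and a blank caught on a rim would read about 53 mm.
- **Bystanders:** the file and the tin show no movement in the overview picture, judged by eye, and nothing was knocked over.
- **Forces:** the wrist readings I saw stayed below about 9 N.
- **Check that disagreed:** the round blank's top measured 31 x 26.5 mm instead of 28 mm, and a plane fitted to its depth points tilted about 4°. The flat blank's plane fit tilted about 2.5°. I put both down to noise at the edges of small tops, because both blanks look upright in both pictures.

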